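# Shut and lock the hatch of the water-filter box

## Robot

A 7-joint arm with a two-finger parallel gripper is mounted at the origin on the work surface. World frame = base frame: x ahead of the robot, y to its left, z up, the work surface at z = 0. Lengths are in m, angles in rad, forces in N, time in s.
With the tool pointing down it reaches from about 0.4 to 0.875 m from the base axis. Payload 6.5 kg.
Tool frame: the origin (TCP) lies on the mounting face of the last link; the fingertips stand 173 mm ahead of it and the grasp point (between the pads) lies 155 mm ahead of it; z points along the fingers, y is the direction in which the jaws open and shut (so a half turn about z gives the same grasp; the last joint's range is limited). The gripper opens to 85 mm and grips with 20 to 120 N. Pads are 22 mm wide; open, the fingers measure 114 mm over their backs; the gripper's body (76 mm by 85 mm) begins 54 mm behind the grasp point. The pads swing forward as they close: fully open they stand 13 mm farther back than shut.
Start: joints at [1.066, 0.536, -0.004, 1.538, 0.003, 1.067, -0.071], TCP at [0.276, -0.588, 0.405] pointing down, gripper open.
Joint ranges: [-2.7, 2.7], [-0.37, 2.16], [-1.27, 1.26], [0.24, 2.4], [-1.31, 4.45], [0.19, 1.91], [-2.76, 2.76]. Speed limits (rad/s): [2.39, 2.39, 3.14, 3.14, 3.14, 3.14, 3.14].

## Interface

Orientations are given as [roll, pitch, yaw] about the fixed x, y, z axes, in that order (R = Rz(yaw) Ry(pitch) Rx(roll)).
In Python, from cell import bot gives the robot as it stands.
- The arm moves only by the shell command python3 -m handwheel 'ROWS' [FORCE]. ROWS is text: rows parted by semicolons, each of 7 numbers parted by spaces: the shift along the tool's x, y, z as a fraction of full scale, then the turn, a rotation vector about the tool's x, y, z as a fraction of full scale, then the opening, from 0 (shut) to 1 (fully open). In form: tx ty tz wx wy wz hand; .... A call has 1 to 5 rows; each row shifts and turns the pose as measured when the row begins, along the tool's axes as they then stand; what a row does not reach is not made up. Full scale, the value 1, is 0.15 m for a shift and 0.5 rad for a turn. A row lasts 1/10 s, in which the tool goes at most 50 mm and 8.59 degrees, less where a joint would pass 70% of its speed; a pose out of reach is approached as far as the arm can. A call with a number of a shift or a turn outside -1 to 1 is refused whole. A call with a gripper value outside its range is refused whole. The fingers move at their own pace and stop on an object; FORCE is the grip in N (left out, the last holds). Time passes only in rows, so rows that do not move let the fingers close. It gives the time, the measured TCP pose, the force and the opening at its end, in the units of the state.
- bot.observe(): the state, without advancing time (a new reading comes with each control period).
- bot.get_image(name): name is "scene" or "top" or "wrist"; returns a dict with "pixels" (400x640x3 uint8, red, green, blue), "z_map" (400x640 float32, m along the optical axis (not along the pixel's ray), 0 where there is no reading), "mtx" (3x3 intrinsics, pixels), "pose" (4x4, takes a point from camera to world coordinates); the wrist camera has in their place "mount" (4x4, takes a point from camera to tool coordinates, whose origin is the TCP and whose axes are the flange's). Camera axes: x right, y down, z forward; pixel columns grow to the right and rows downward; lengths in m; the calibration is good to about 2 mm. A picture is of the moment at which its call begins: read the wrist's pose just before it.
- bot.job_done(): hands the job in, once; it reports no verdict.
The state is a dict: "clock": time; "qpos": joint angles; "joint_vel": joint speeds; "joint_efforts": joint torques, N m; "eef_pos": TCP position; "tool_rot": TCP orientation; "force": force on the tool from outside, world axes, zero at the start; "torque": the same for the moment, N m; "gripper_width": finger opening in m.
Only numpy, scipy, OpenCV 4.12 (cv2) and the standard library are available. Lean on these libraries where they do the work, as an engineer would, in place of code of your own. Each camera call takes 0.05 s, during which the arm holds its last target.

## Task

The hatch of the steel water-filter box stands ajar. Swing it shut, then push its T-handled stud right in and turn it a quarter turn clockwise so that it catches and keeps the hatch locked; the slot under the hatch is not quite square, so feel for it. Let go of the handle and leave everything else on the counter where it is.

Things in the scene. Friction and masses are not known exactly. Their poses are not given: they have to be found in the camera images.
- filter_box: Open-topped stainless box, 200 x 240 x 120 mm high (x, y, z), fixed to the counter; origin at the centre of its underside, its x axis points from its front (robot side) to its back. The hatch is hinged along its back top edge.
- hatch (a joint): Angle of the hatch in rad: 0 = shut (flat on the box), grows as its front edge rises. Starts between 0.35 and 0.8. The hinge is stiff: the hatch stays where it is left. About 2 to 5 N down at its front edge moves it.
- hatch_hinge (a point): Point on the hinge line, mid-width, level with the underside of the shut hatch (120 mm above the counter, 85 mm behind the box's centre). The hatch is a plate 6 mm thick and 236 mm wide, from 4 to 184 mm in front of this line.
- hatch_edge (a point): Point on the top face of the hatch, at mid-width, 12 mm in from its front edge and 172 mm from the hinge line: press here to shut it. The point's z axis is the outward normal of the hatch.
- stud_grip (a point): Centre of the stud's T-handle: a black bar 66 mm long (point y axis), 14 mm thick (x), 24 mm high (z) on a 13 mm stem; 125 mm in front of the hinge line, mid-width, 44 mm above the hatch's top face when the stud is out. z = the stud's axis, outward. Under the hatch the stud has a cross pin 36 mm long, 6 mm thick, parallel to the bar, that must pass a slot in a keeper plate inside the box.
- stud_push (a joint): Depth of the stud in m: 0 out, 0.019 stop. A spring pushes it out (3.5 N at 0, 10 N at the end). Hatch shut: with the pin off the slot it hits the keeper at 0.002; over the slot it goes in, and from 0.015 it clears the keeper's underside: hold 0.016 to 0.018 while turning. Let go in its seat after the quarter turn it rests at 0.011 (locked); let go earlier, at 0.015 (not locked).
- stud_turn (a joint): Stud angle in rad, clockwise from above; 0 = bar parallel to the hatch's front edge. Starts within 0.4 of 0, stays where left. The slot is at an unknown angle, -0.45 to 0.45; the pin enters within 0.22 of it. The seat is 1.57 clockwise of the slot: the pin, let go, springs up into it if within 0.25; a stop is felt 0.27 beyond. Anticlockwise is blocked.
- mug: White ceramic mug, 76 mm across and 85 mm high, handle on its +y side, standing about 50 mm from the box's left side; origin under its centre. Leave alone.
- saucer2: Top one of a stack of three saucers, 140 mm across; origin at its underside. Leave alone.
- jar: Clip-top glass jar, 92 mm across, 130 mm high; origin under its centre. Leave alone.
- strainer: Steel strainer, 158 mm across, 59 mm high, long handle along its x axis; origin under its centre. Leave alone.
- brush: Silicone brush, 175 mm long, lying on the oval chopping board; origin at its underside. Leave alone.
- board: Oval wooden chopping board, 320 x 200 x 20 mm; origin under its centre. Leave alone.

How it is judged:
On the way, in this order (a step that is already met when the one before it is completed fails the run):
1. the hatch is swung shut (value of joint hatch below 0.03 rad), for 0.2 s.
2. the stud is pushed in through the slot, the hatch shut (value of joint hatch below 0.03 rad and value of joint stud_push above 0.0135 m), for 0.1 s.
At the end, for the whole second after the job is handed in: The hatch is shut (within 0.03 rad), the stud is turned clockwise past 0.8 rad on its scale and, let go, rests caught in its seat: 8.5 to 13.3 mm in (value of joint hatch below 0.03 rad and value of joint stud_push between 0.0085 and 0.0133 m and value of joint stud_turn above 0.8 rad); the robot touches nothing.
It fails at once if something else on the counter was moved more than 3 cm (distance of any of mug, saucer2, jar, strainer, brush, board from where it was at the start of the episode above 0.03 m).
It also fails if it takes over 48 s, if anything falls off the work surface, if the arm or the gripper's body presses on something with over 40 N, if the wrist force passes 120 N, or if a joint passes its speed limit or range.

## Working session

There is one attempt and no reset: what is moved stays moved. The work goes in short steps, Python scripts to look and compute and a shell command to move; the robot and the scene stay as the last step left them, time stands still between calls to the robot, and variables do not carry over. Pictures are saved under pics/ and viewed, and the job is handed in when it is done.

```bash
ls; mkdir -p pics; python3 - <<'E'
from cell import bot
import cv2,numpy as np
s=bot.observe();print(s)
for n in("scene","top"):
    im=bot.get_image(n);cv2.imwrite(f"pics/{n}0.png",im["pixels"][...,::-1]);np.savez(f"pics/{n}0.npz",**im);print(n,im["mtx"],im["pose"])
E
```

```text
pics
{'clock': 0.0, 'qpos': array([ 1.06581172,  0.53718344, -0.00448522,  1.53885046,  0.00263309,
        1.06728681, -0.07124234]), 'joint_vel': array([ 0.0005262 , -0.00027587,  0.00072542,  0.00054318,  0.00071616,
       -0.00114679, -0.00091955]), 'joint_efforts': array([ 1.73040298e-04, -5.83415723e+01,  1.04864784e+00, -2.59105897e+01,
        1.23519672e-02,  9.55981901e-03,  8.92273988e-06]), 'eef_pos': array([ 0.27603122, -0.5881234 ,  0.40381004]), 'tool_rot': array([-3.13987549e+00,  1.31517311e-04,  4.38870313e-01]), 'force': array([-0.05786055,  0.57641901,  0.36232579]), 'torque': array([ 1.31503107e-02, -1.96647800e-05,  1.23621120e-02]), 'gripper_width': 0.08541387211858824}
scene [[414.35727973   0.         317.55232592]
 [  0.         414.35727973 202.05986137]
 [  0.           0.           1.        ]] [[-0.4866002   0.70203466 -0.51996883  1.09921544]
 [ 0.87361281  0.38790653 -0.29381827  0.33065962]
 [-0.0045713  -0.59722346 -0.80206187  1.07669015]
 [ 0.          0.          0.          1.        ]]
top [[434.50943452   0.         315.4630374 ]
 [  0.         434.50943452 195.15920498]
 [  0.           0.           1.        ]] [[-0.0219428  -0.9962131   0.08413068  0.39224937]
 [-0.99974518  0.0214185  -0.00712964  0.00928878]
 [ 0.00530069 -0.08426569 -0.99642922  1.57639836]
 [ 0.          0.          0.          1.        ]]
```

View pics/scene0.png

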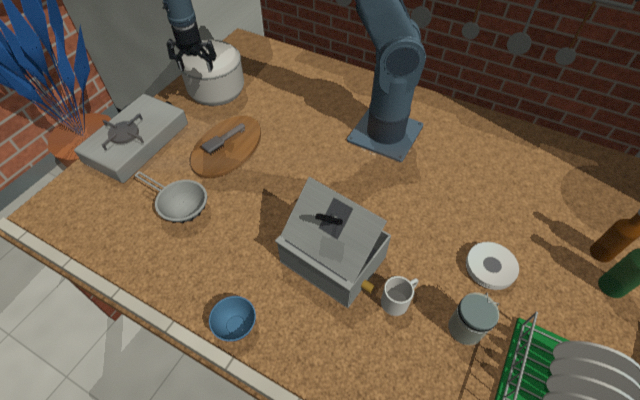

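View pics/top0.png

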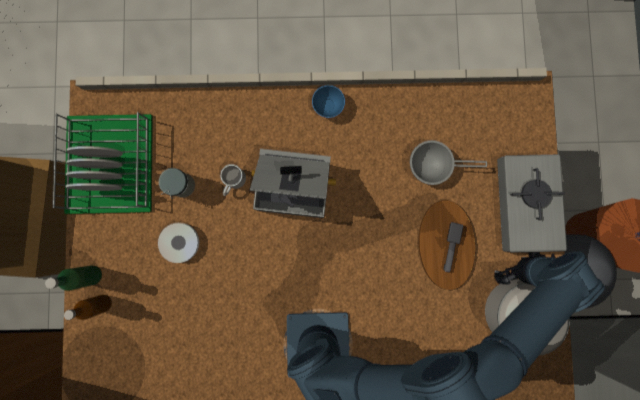

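```bash
cat > h.py <<'E'
import numpy as np,cv2
def cloud(im,pose=None):
    z=im["z_map"];K=im["mtx"];P=im["pose"] if pose is None else pose
    v,u=np.mgrid[0:z.shape[0],0:z.shape[1]]
    c=np.stack([(u-K[0,2])/K[0,0]*z,(v-K[1,2])/K[1,1]*z,z],-1)
    w=c@P[:3,:3].T+P[:3,3]; w[z==0]=np.nan
    return w
E
python3 - <<'E'
from h import *
for n in("top","scene"):
    im=dict(np.load(f"pics/{n}0.npz"));w=cloud(im)
    m=(w[...,0]>.35)&(w[...,0]<.8)&(w[...,1]>-.1)&(w[...,1]<.25)&(w[...,2]>.1)
    p=w[m];print(n,len(p),p.min(0),p.max(0))
    # big crop
    b=(240,140,345,225) if n=="top" else (260,160,440,320)
    c=im["pixels"][b[1]:b[3],b[0]:b[2],::-1]
    k=6 if n=="top" else 4
    cv2.imwrite(f"pics/{n}0c.png",cv2.resize(c,None,fx=k,fy=k,interpolation=cv2.INTER_CUBIC))
    if n=="top":
        for r in range(146,222,4): print(r,[tuple(np.round(w[r,c]*1000).astype(int)) for c in (258,268,278,290,300,312,324)])
E
```

```text
top 3438 [ 0.44184034 -0.05307827  0.100074  ] [0.67593209 0.2097146  0.26298266]
146 [(np.int64(711), np.int64(205), np.int64(1)), (np.int64(709), np.int64(168), np.int64(5)), (np.int64(710), np.int64(132), np.int64(0)), (np.int64(709), np.int64(88), np.int64(-3)), (np.int64(708), np.int64(51), np.int64(-3)), (np.int64(707), np.int64(7), np.int64(-3)), (np.int64(706), np.int64(-37), np.int64(0))]
150 [(np.int64(696), np.int64(205), np.int64(2)), (np.int64(671), np.int64(156), np.int64(126)), (np.int64(695), np.int64(132), np.int64(-1)), (np.int64(695), np.int64(88), np.int64(-5)), (np.int64(693), np.int64(51), np.int64(0)), (np.int64(692), np.int64(7), np.int64(1)), (np.int64(690), np.int64(-37), np.int64(4))]
154 [(np.int64(681), np.int64(205), np.int64(0)), (np.int64(657), np.int64(156), np.int64(127)), (np.int64(657), np.int64(122), np.int64(124)), (np.int64(656), np.int64(82), np.int64(127)), (np.int64(655), np.int64(48), np.int64(129)), (np.int64(677), np.int64(7), np.int64(3)), (np.int64(677), np.int64(-37), np.int64(-2))]
158 [(np.int64(667), np.int64(206), np.int64(-3)), (np
[... 4568 characters left out ...]
nt64(208), np.int64(1)), (np.int64(460), np.int64(171), np.int64(5)), (np.int64(460), np.int64(135), np.int64(-2)), (np.int64(457), np.int64(90), np.int64(45)), (np.int64(453), np.int64(52), np.int64(120)), (np.int64(452), np.int64(12), np.int64(124)), (np.int64(456), np.int64(-31), np.int64(4))]
218 [(np.int64(447), np.int64(208), np.int64(-1)), (np.int64(446), np.int64(172), np.int64(0)), (np.int64(445), np.int64(135), np.int64(4)), (np.int64(444), np.int64(92), np.int64(6)), (np.int64(444), np.int64(56), np.int64(0)), (np.int64(442), np.int64(12), np.int64(4)), (np.int64(442), np.int64(-31), np.int64(-5))]
scene 7137 [ 0.47600676 -0.0545176   0.10018635] [0.68210975 0.20849054 0.25935904]
```

```bash
python3 - <<'E'
from h import *
im=dict(np.load("pics/scene0.npz"));w=cloud(im)
m=(w[...,0]>.4)&(w[...,0]<.75)&(w[...,1]>-.1)&(w[...,1]<.25)&(w[...,2]>.115)
idx=np.argwhere(m);p=w[m]
rng=np.random.default_rng(0);best=None
for _ in range(500):
    a=p[rng.choice(len(p),3,False)];n=np.cross(a[1]-a[0],a[2]-a[0])
    if np.linalg.norm(n)<1e-6: continue
    n/=np.linalg.norm(n);d=abs((p-a[0])@n)<.002
    if best is None or d.sum()>best.sum():best=d
q=p[best];c=q.mean(0);n=np.linalg.svd(q-c,full_matrices=False)[2][2];n*=np.sign(n[2])
print(best.sum(),len(p),c,n,"angle",np.arccos(n[2]))
d=(p-c)@n
h=p[(d>.02)];print("above",len(h),h.min(0),h.max(0),d.max())
# corners in plane
e=np.array([n[1],-n[0],0]);e/=np.linalg.norm(e) ;f=np.cross(n,e)
print("hinge dir",e,"up dir",f)
uv=np.c_[(q-c)@e,(q-c)@f].astype(np.float32)
r=cv2.minAreaRect(uv*1000);print(r)
print([np.round(c+e*x/1000+f*y/1000,4) for x,y in cv2.boxPoints(r)])
hh=p[d>.035];print("bar top",len(hh),hh.mean(0));
uvh=((hh-c)@np.c_[e,f]).astype(np.float32)*1000;print(cv2.minAreaRect(uvh), d[d>.035].max())
E
```

```text
4336 6943 [0.5852726  0.08052877 0.18623507] [ 0.6762377  -0.08865079  0.73133003] angle 0.7505262904800207
above 181 [0.57833502 0.04097838 0.23728379] [0.60405512 0.10650299 0.25935904] 0.0605542742376094
hinge dir [-0.12998197 -0.99151636  0.        ] up dir [ 0.72512569 -0.09505971 -0.68202375]
((6.527130126953125, 2.7576522827148438), (190.96426391601562, 240.2537384033203), 89.89966583251953)
[array([0.533 , 0.2021, 0.2493]), array([ 0.5014, -0.0361,  0.2496]), array([ 0.6399, -0.0545,  0.1194]), array([0.6714, 0.1836, 0.1191])]
bar top 180 [0.59523513 0.07571315 0.24934738]
((5.487892150878906, -33.551368713378906), (66.46430969238281, 14.85116958618164), 14.642744064331055) 0.0605542742376094
```

View pics/scene0c.png

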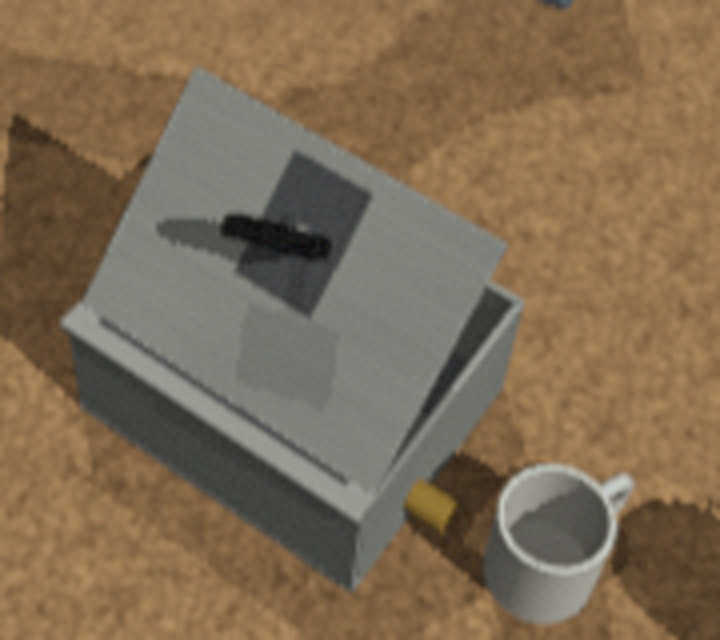

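View pics/top0c.png

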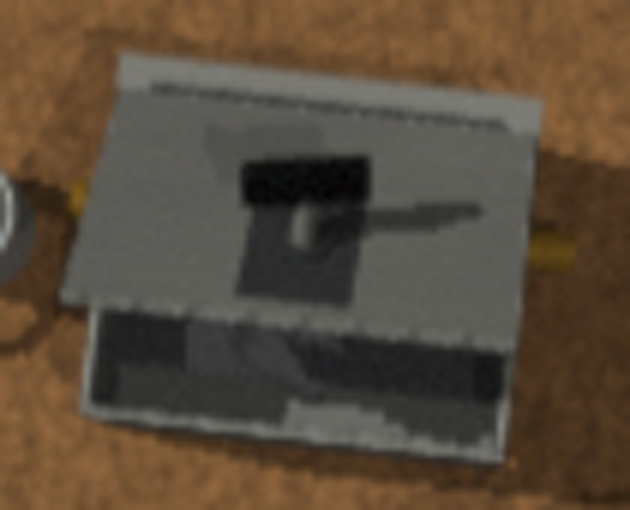

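The scene camera shows the hatch open about 0.75 rad, with the T-bar around (325,219) turned about 0.25 rad anticlockwise. The top view shows the box at (291,183) and the mug at (231,177). My plane fit gives a box yaw of -0.13, the hinge at (0.647, 0.066) and the front edge at z = 0.2495 (0.2498 expected). I'll travel there with the fingers shut.

```bash
python3 -m handwheel '0.236 -0.235 -0.03 0 0 0 0; 0.236 -0.235 -0.03 0 0 0 0; 0.236 -0.235 -0.03 0 0 0 0; 0.236 -0.235 -0.03 0 0 0 0; 0.236 -0.235 -0.03 0 0 0 0' 40; python3 -m handwheel '0.236 -0.235 -0.03 0 0 0 0; 0.236 -0.235 -0.03 0 0 0 0; 0.236 -0.235 -0.03 0 0 0 0; 0.236 -0.235 -0.03 0 0 0 0; 0.236 -0.235 -0.03 0 0 0 0'
```

```text
clock: 0.6
eef_pos: [0.3581, -0.356, 0.4228]
tool_rot: [-3.138, 0.005, 0.426]
force: [1.5, -0.1, -0.2]
gripper_width: 0.0122
clock: 1.1
eef_pos: [0.4436, -0.1221, 0.4444]
tool_rot: [-3.138, 0.006, 0.425]
force: [0.9, -0.2, -0.2]
gripper_width: 0.0002
```

```bash
python3 -m handwheel '0.236 -0.235 0 0 0 0 0; 0.236 -0.235 0 0 0 0 0; 0.236 -0.235 0 0 0 0 0; 0.236 -0.235 0 0 0 0 0; 0.05 -0.05 0 0 0 0.25 0'; python3 - <<'E'
from cell import bot
from h import *
im=bot.get_image("scene");cv2.imwrite("pics/s1.png",im["pixels"][100:320,220:460,::-1].repeat(3,0).repeat(3,1)[:600,:720])
E
```

```text
clock: 1.6
eef_pos: [0.517, 0.0813, 0.4444]
tool_rot: [-3.137, 0.004, 0.305]
force: [-0.1, -0.3, -0.2]
gripper_width: -0.0001
```

View pics/s1.png

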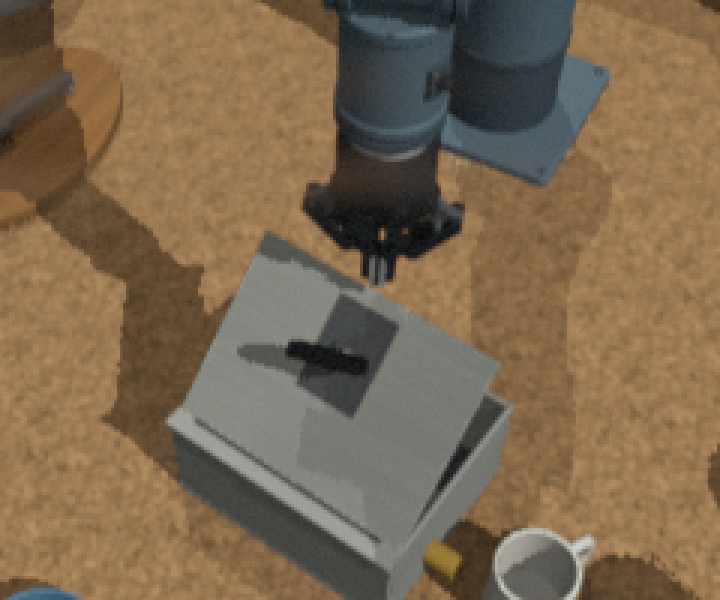

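```bash
python3 -m handwheel '0.11 0.05 0.1 0 0 0 0; 0 0 0.1 0 0 0 0; -0.06 -0.03 0.12 0 0 0 0; -0.09 -0.04 0.13 0 0 0 0'; python3 - <<'E'
from cell import bot
from h import *
im=bot.get_image("scene");cv2.imwrite("pics/s2.png",im["pixels"][100:320,220:460,::-1].repeat(3,0).repeat(3,1)[:600,:720])
E
```

```text
clock: 2.05
eef_pos: [0.5128, 0.0804, 0.3773]
tool_rot: [-3.14, -0.003, 0.302]
force: [2.6, 0.1, 1.5]
gripper_width: -0.0
```

View pics/s2.png

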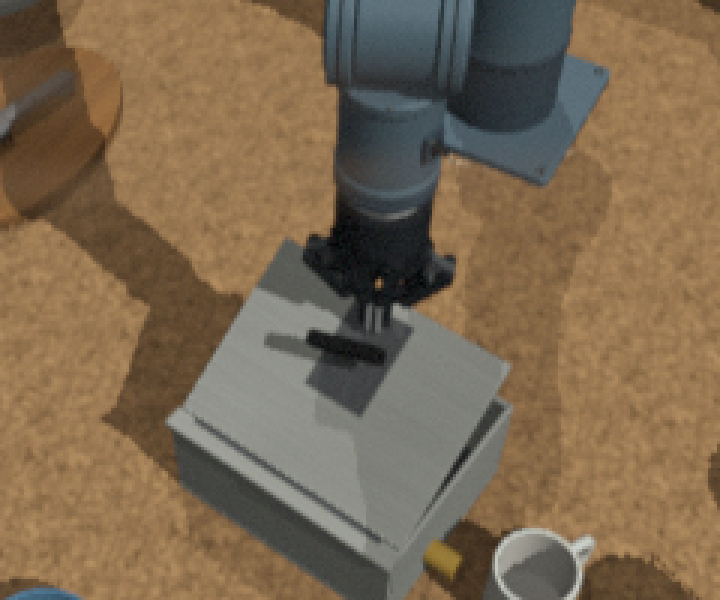

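```bash
python3 -m handwheel '-0.09 -0.04 0.13 0 0 0 0; -0.07 -0.03 0.14 0 0 0 0; -0.04 -0.02 0.13 0 0 0 0'
```

```text
clock: 2.4
eef_pos: [0.4783, 0.0813, 0.3157]
tool_rot: [3.141, -0.004, 0.304]
force: [2.0, -0.5, 1.7]
gripper_width: 0.0001
```

Tips are now at z ≈ 0.143, and the shut face is at 0.126.

```bash
python3 -m handwheel '-0.01 -0.03 0.08 0 0 0 0; 0 0 0.04 0 0 0 0; 0 0 0.02 0 0 0 0'; python3 -m handwheel '0 0 0.02 0 0 0 0; 0 0 0.02 0 0 0 0; 0 0 0.015 0 0 0 0'
```

```text
clock: 2.7
eef_pos: [0.4749, 0.0842, 0.2991]
tool_rot: [3.139, 0.001, 0.306]
force: [-18.0, -1.8, 52.2]
gripper_width: -0.0002
clock: 3.0
eef_pos: [0.4749, 0.0847, 0.2993]
tool_rot: [3.136, 0.003, 0.31]
force: [-7.2, 1.6, 18.1]
gripper_width: 0.0
```

```bash
python3 -m handwheel '0 0 -0.2 0 0 0 0; 0 0 -0.3 0 0 -0.3 0.6; 0 0 -0.3 0 0 -0.3 0.6; 0 0 -0.1 0 0 -0.3 0.6; 0 0 0 0 0 -0.3 0.6'; python3 -m handwheel '0 0 0 0 0 -0.3 0.6; 0 0 0 0 0 -0.3 0.6; 0 0 0 0 0 -0.3 0.6; 0 0 0 0 0 -0.3 0.6; 0 0 0 0 0 -0.3 0.6'
python3 - <<'E'
from cell import bot
from h import *
from scipy.spatial.transform import Rotation as R
im=bot.get_image("scene");np.savez("pics/s3.npz",**im);cv2.imwrite("pics/s3.png",im["pixels"][100:320,220:460,::-1].repeat(3,0).repeat(3,1)[:600,:720])
t=bot.get_image("top");cv2.imwrite("pics/t3.png",t["pixels"][130:230,230:350,::-1].repeat(5,0).repeat(5,1));np.savez("pics/t3.npz",**t)
s=bot.observe();print(s["eef_pos"],s["tool_rot"],s["qpos"])
wi=bot.get_image("wrist");cv2.imwrite("pics/w3.png",wi["pixels"][...,::-1]);
T=np.eye(4);T[:3,:3]=R.from_euler("xyz",s["tool_rot"]).as_matrix();T[:3,3]=s["eef_pos"]
np.savez("pics/w3.npz",P=T@wi["mount"],**wi)
E
```

```text
clock: 3.5
eef_pos: [0.4752, 0.0818, 0.4423]
tool_rot: [3.138, 0.01, 0.916]
force: [-1.1, 0.2, -0.5]
gripper_width: 0.0512
clock: 4.0
eef_pos: [0.4758, 0.0768, 0.4461]
tool_rot: [-3.139, 0.013, 1.666]
force: [0.2, 1.0, -0.3]
gripper_width: 0.0511
[0.47590287 0.0768208  0.44599296] [-3.13916078  0.01280941  1.66033938] [ 0.2654462   0.25685426 -0.61007289  1.89464172  0.18256762  1.04766479
 -0.33233273]
```

View pics/w3.png

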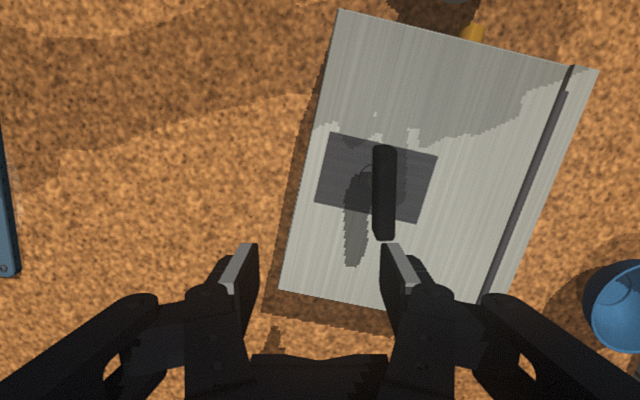

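View pics/s3.png

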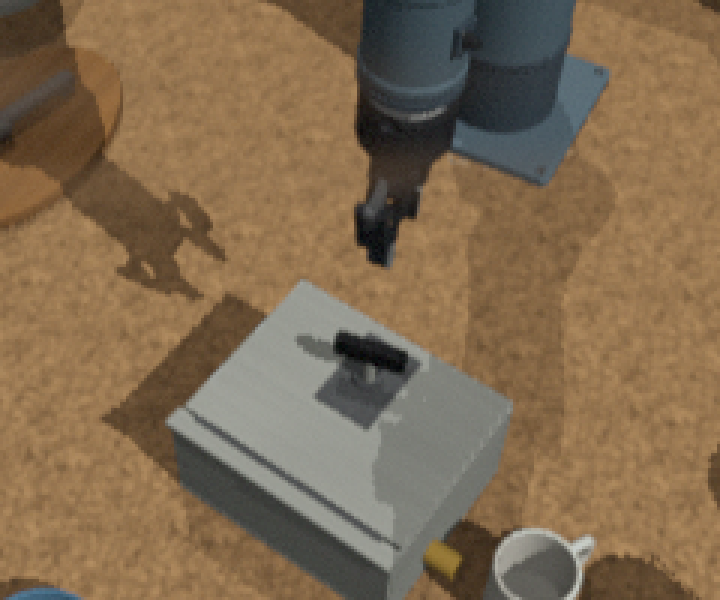

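The hatch is shut. In the wrist view the bar runs from (384,148) to (384,238), nearly square to the jaws. Next I'll measure it.

```bash
python3 - <<'E'
from h import *
for n in("w3","s3","t3"):
    d=dict(np.load(f"pics/{n}.npz"));w=cloud(d,d.get("P"))
    near=(np.hypot(w[...,0]-.5227,w[...,1]-.0823)<.06)
    m=near&(w[...,2]>.16)&(w[...,2]<.195)
    hb=near&(w[...,2]<.135)&(w[...,2]>.11)
    p=w[m];r=cv2.minAreaRect((p[:,:2]*1000).astype(np.float32))
    t=p[p[:,2]>np.percentile(p[:,2],40)]
    c=t[:,:2]-t[:,:2].mean(0);v=np.linalg.svd(c,full_matrices=False)[2][0]
    print(n,len(p),r,"top z",np.percentile(p[:,2],[50,90]),"hatch z",np.median(w[hb][:,2]),"head",np.arctan2(v[1],v[0])%np.pi, t.mean(0))
    q=w[(abs(w[...,2]-.126)<.006)&(np.hypot(w[...,0]-.56,w[...,1]-.077)<.2)];print(cv2.minAreaRect((q[:,:2]*1000).astype(np.float32)))
    B=w[hb];A=np.c_[B[:,:2],np.ones(len(B))];print(np.linalg.lstsq(A,B[:,2],rcond=None)[0])
E
```

```text
w3 2248 ((520.728515625, 81.74919891357422), (14.327771186828613, 65.77932739257812), 6.8820881843566895) top z [0.18016682 0.18123806] hatch z 0.12510771578964708 head 1.6893765231682143 [0.52049494 0.08277148 0.18072414]
((564.0945434570312, 76.577392578125), (238.30520629882812, 204.8114776611328), 82.44475555419922)
[-0.00130328 -0.0029787   0.1261294 ]
s3 201 ((524.717041015625, 82.73092651367188), (16.66147232055664, 65.5012435913086), 10.681833267211914) top z [0.17855716 0.18226072] hatch z 0.1255592025379847 head 1.6951943964510519 [0.52455463 0.08319444 0.18038632]
((565.8719482421875, 76.73359680175781), (240.46771240234375, 206.68618774414062), 82.28413391113281)
[-0.00129812 -0.00379726  0.12664088]Traceback (most recent call last):
  File "<stdin>", line 8, in <module>
    return _quantile_unchecked(
        a, q, axis, out, overwrite_input, method, keepdims, weights)
    return _ureduce(a,
                    func=_quantile_ureduce_func,
    ...<5 lines>...
                    overwrite_input=overwrite_input,
                    method=method)
    r = func(a, **kwargs)
    result = _quantile(arr,
                       quantiles=q,
    ...<2 lines>...
                       out=out,
                       weights=wgt)
    slices_having_nans = np.isnan(arr[-1, ...])
                                  ~~~^^^^^^^^^
IndexError: index -1 is out of bounds for axis 0 with size 0
```

```bash
python3 -m handwheel '0.007 0.302 0 -0.026 0 -0.06 0.6; 0 0 0.27 0 0 0 0.6; 0 0 0.25 0 0 0 0.6'; python3 - <<'E'
from cell import bot
s=bot.observe();print(s["eef_pos"],s["tool_rot"])
E
```

```text
clock: 4.45
eef_pos: [0.5253, 0.0802, 0.371]
tool_rot: [3.121, 0.015, 1.673]
force: [-0.7, -0.1, -1.0]
gripper_width: 0.0513
[0.52528129 0.08023573 0.37099852] [3.12059388 0.01460698 1.67294993]
```

```bash
cat > corr.py <<'E'
import sys,numpy as np
from cell import bot
from scipy.spatial.transform import Rotation as R
# target grasp point xyz, yaw -> rows units
def corr(g,yaw):
    s=bot.observe();Rm=R.from_euler("xyz",s["tool_rot"]);Rt=R.from_euler("xyz",[np.pi,0,yaw])
    gp=s["eef_pos"]+Rm.apply([0,0,.155])
    tcp=np.array(g)-Rt.apply([0,0,.155])
    print("clk",round(s["clock"],2),"grasp",gp.round(4),"yaw",s["tool_rot"].round(4),"F",s["force"].round(1),"M",s["torque"].round(2),"w",round(s["gripper_width"],4))
    print("shift",(Rm.inv().apply(tcp-s["eef_pos"])/.15).round(3),"turn",((Rm.inv()*Rt).as_rotvec()/.5).round(3),"q7",s["qpos"][6].round(3))
corr([float(a) for a in sys.argv[1:4]],float(sys.argv[4]))
E
python3 corr.py .521 .082 .172 1.691
```

```text
clk 4.45 grasp [0.5287 0.0783 0.216 ] yaw [3.1206 0.0146 1.6729] F [-0.7 -0.1 -1. ] M [0.02 0.04 0.02] w 0.0513
shift [ 0.019 -0.033  0.292] turn [ 0.042  0.03  -0.036] q7 -0.405
```

```bash
python3 -m handwheel '0.02 -0.035 0.05 0.042 0.03 -0.036 0.6; 0 0 0 0 0 0 0.6';python3 corr.py .521 .082 .172 1.691
```

```text
clock: 4.65
eef_pos: [0.5183, 0.0818, 0.3598]
tool_rot: [-3.132, -0.001, 1.687]
force: [-0.8, -0.2, 0.6]
gripper_width: 0.0509
clk 4.65 grasp [0.5168 0.0818 0.2048] yaw [-3.1316e+00 -9.0000e-04  1.6872e+00] F [-0.8 -0.2  0.6] M [ 0.03 -0.    0.02] w 0.0509
shift [-0.001  0.02   0.219] turn [-0.02  -0.002 -0.008] q7 -0.387
```

```bash
python3 -m handwheel '0 0.02 0.12 -0.02 0 -0.008 0.6; 0 0 0.1 0 0 0 0.6; 0 0 0 0 0 0 0.6';python3 corr.py .521 .082 .172 1.691
```

```text
clock: 4.95
eef_pos: [0.5221, 0.0823, 0.3298]
tool_rot: [3.138, -0.0, 1.687]
force: [-0.9, 0.4, 0.2]
gripper_width: 0.0515
clk 4.95 grasp [0.5227 0.0824 0.1748] yaw [ 3.1375e+00 -5.0000e-04  1.6874e+00] F [-0.9  0.4  0.2] M [ 0.   -0.02  0.03] w 0.0515
shift [-0.001 -0.007  0.019] turn [ 0.008 -0.001 -0.007] q7 -0.418
```

Close on the bar. The grip is moderate so the bar turns with the fingers.

```bash
python3 -m handwheel '0 -0.007 0.015 0 0 -0.007 0; 0 0 0 0 0 0 0; 0 0 0 0 0 0 0; 0 0 0 0 0 0 0; 0 0 0 0 0 0 0' 40;python3 corr.py .521 .082 .172 1.691
```

```text
clock: 5.45
eef_pos: [0.5201, 0.0824, 0.3302]
tool_rot: [3.138, 0.001, 1.69]
force: [0.2, 0.5, -6.0]
gripper_width: 0.013
clk 5.45 grasp [0.5206 0.0823 0.1752] yaw [3.1385e+00 6.0000e-04 1.6905e+00] F [ 0.2  0.5 -6. ] M [ 0.08 -0.14  0.03] w 0.013
shift [-0.003  0.006  0.022] turn [ 0.006  0.001 -0.001] q7 -0.417
```

```bash
python3 -m handwheel '0 0 0.015 0 0 0 0; 0 0 0.01 0 0 0 0';python3 corr.py .521 .082 .172 1.691;  python3 -m handwheel '0 0 0.015 0 0 0 0; 0 0 0.01 0 0 0 0';python3 corr.py .521 .082 .172 1.691
```

```text
clock: 5.65
eef_pos: [0.5203, 0.0826, 0.3277]
tool_rot: [3.138, 0.001, 1.69]
force: [-7.9, -2.0, 18.6]
gripper_width: 0.0134
clk 5.65 grasp [0.5208 0.0824 0.1727] yaw [3.1380e+00 1.3000e-03 1.6902e+00] F [-7.9 -2.  18.6] M [-0.4   1.67  0.05] w 0.0134
shift [-0.004  0.004  0.004] turn [ 0.007  0.003 -0.002] q7 -0.421
clock: 5.85
eef_pos: [0.5203, 0.0831, 0.3277]
tool_rot: [3.138, 0.004, 1.69]
force: [-7.6, -1.9, 16.3]
gripper_width: 0.0137
clk 5.85 grasp [0.5209 0.0825 0.1727] yaw [3.1384 0.0039 1.6897] F [-7.6 -1.9 16.3] M [-0.39  1.85  0.06] w 0.0137
shift [-0.008  0.004  0.004] turn [ 0.006  0.008 -0.003] q7 -0.424
```

Blocked at about -0.25, so the slot must lie at -0.03 or more. I'll turn clockwise under light pressure.

```bash
python3 -m handwheel '0 0 0.007 0 0 0.2 0; 0 0 0.007 0 0 0.2 0; 0 0 0.007 0 0 0.1 0' 60;python3 corr.py .521 .082 .172 1.39
```

```text
clock: 6.15
eef_pos: [0.5202, 0.0832, 0.3271]
tool_rot: [3.137, 0.005, 1.431]
force: [-4.0, -0.7, 5.3]
gripper_width: 0.0134
clk 6.15 grasp [0.5208 0.0824 0.1722] yaw [3.1372 0.0045 1.4306] F [-4.  -0.7  5.3] M [-0.15  0.78  0.03] w 0.0134
shift [-0.007  0.006  0.001] turn [0.009 0.009 0.081] q7 -0.652
```

```bash
python3 -m handwheel '0 0 0.02 0 0 0 0; 0 0 0.02 0 0 0 0';python3 corr.py .521 .082 .172 1.39; python3 -m handwheel '0 0 0.01 0 0 0.2 0; 0 0 0.01 0 0 0.2 0';python3 corr.py .521 .082 .172 1.24
```

```text
clock: 6.35
eef_pos: [0.5202, 0.0836, 0.3234]
tool_rot: [3.137, 0.006, 1.428]
force: [-6.7, -0.1, 12.4]
gripper_width: 0.0132
clk 6.35 grasp [0.5209 0.0825 0.1684] yaw [3.1366 0.006  1.4279] F [-6.7 -0.1 12.4] M [ 0.16  1.45 -0.11] w 0.0132
shift [-0.01   0.007 -0.024] turn [0.01  0.012 0.076] q7 -0.66
clock: 6.55
eef_pos: [0.5202, 0.0835, 0.3214]
tool_rot: [3.136, 0.006, 1.222]
force: [-3.2, -0.4, 6.4]
gripper_width: 0.0126
clk 6.55 grasp [0.5208 0.0824 0.1664] yaw [3.1355 0.0055 1.2222] F [-3.2 -0.4  6.4] M [-0.05  0.73  0.03] w 0.0126
shift [-0.008  0.009 -0.037] turn [ 0.012  0.011 -0.036] q7 -0.841
```

It's going in: z has dropped 6 mm below the blocked level. Keep pushing without turning.

```bash
python3 -m handwheel '0 0 0.025 0 0 0 0; 0 0 0.02 0 0 0 0';python3 corr.py .521 .082 .155 1.24; python3 -m handwheel '0 0 0.015 0 0 0 0; 0 0 0.01 0 0 0 0';python3 corr.py .521 .082 .155 1.24
```

```text
clock: 6.75
eef_pos: [0.5202, 0.0837, 0.3157]
tool_rot: [3.135, 0.006, 1.219]
force: [-4.1, -1.0, 8.7]
gripper_width: 0.013
clk 6.75 grasp [0.5208 0.0825 0.1607] yaw [3.1351 0.0063 1.2188] F [-4.1 -1.   8.7] M [-0.13  0.92  0.04] w 0.013
shift [-0.009  0.009  0.038] turn [ 0.013  0.013 -0.042] q7 -0.85
clock: 6.95
eef_pos: [0.5202, 0.0839, 0.3129]
tool_rot: [3.135, 0.007, 1.219]
force: [-3.5, -0.9, 8.7]
gripper_width: 0.0127
clk 6.95 grasp [0.5208 0.0825 0.158 ] yaw [3.1349 0.0071 1.2185] F [-3.5 -0.9  8.7] M [-0.18  0.98 -0.04] w 0.0127
shift [-0.01   0.009  0.02 ] turn [ 0.013  0.014 -0.043] q7 -0.853
```

```bash
python3 -m handwheel '0 0 0.013 0 0 0 0; 0 0 0.008 0 0 0 0';python3 corr.py .521 .082 .155 1.24; python3 -m handwheel '0 0 0.01 0 0 0 0; 0 0 0.01 0 0 0 0';python3 corr.py .521 .082 .155 1.24
```

```text
clock: 7.15
eef_pos: [0.5202, 0.0841, 0.311]
tool_rot: [3.135, 0.008, 1.218]
force: [-4.0, -0.7, 12.0]
gripper_width: 0.0126
clk 7.15 grasp [0.5208 0.0826 0.156 ] yaw [3.1348 0.008  1.2184] F [-4.  -0.7 12. ] M [-0.17  1.04  0.01] w 0.0126
shift [-0.011  0.01   0.007] turn [ 0.013  0.016 -0.043] q7 -0.856
clock: 7.35
eef_pos: [0.5204, 0.0844, 0.3109]
tool_rot: [3.134, 0.01, 1.218]
force: [-8.2, -1.8, 20.3]
gripper_width: 0.013
clk 7.35 grasp [0.521  0.0827 0.1559] yaw [3.1341 0.0096 1.2181] F [-8.2 -1.8 20.3] M [-0.42  1.93 -0.09] w 0.013
shift [-0.014  0.009  0.006] turn [ 0.015  0.019 -0.044] q7 -0.859
```

```bash
python3 -m handwheel '-0.005 0.004 -0.005 0.007 0.01 0 0; 0 0 0.002 0 0 0.15 0; 0 0 0.004 0 0 0.15 0' 60;python3 corr.py .5208 .0825 .1575 1.0
```

```text
clock: 7.65
eef_pos: [0.5206, 0.0835, 0.3132]
tool_rot: [3.136, 0.005, 1.064]
force: [-5.2, -1.0, 6.9]
gripper_width: 0.0128
clk 7.65 grasp [0.5209 0.0823 0.1582] yaw [3.1364 0.0053 1.0637] F [-5.2 -1.   6.9] M [-0.15  0.91  0.02] w 0.0128
shift [-0.005  0.004  0.005] turn [0.011 0.01  0.127] q7 -0.983
```

```bash
python3 -m handwheel '0 0.003 0.008 0.005 0.005 0.1 0; 0 0 0.005 0 0 0.2 0; 0 0 0.005 0 0 0.2 0';python3 corr.py .5208 .0825 .1575 0.6
```

```text
clock: 7.95
eef_pos: [0.5209, 0.083, 0.3125]
tool_rot: [3.137, 0.004, 0.804]
force: [-4.3, -0.0, 7.8]
gripper_width: 0.0129
clk 7.95 grasp [0.521  0.0822 0.1576] yaw [3.1375 0.0036 0.8037] F [-4.3 -0.   7.8] M [-0.2   0.98  0.05] w 0.0129
shift [-0.003  0.002  0.   ] turn [0.009 0.006 0.407] q7 -1.206
```

```bash
python3 -m handwheel '0 0 0.005 0 0 0.25 0; 0 0 0.005 0 0 0.25 0; 0 0 0.005 0 0 0.25 0; 0 0 0.005 0 0 0.25 0';python3 corr.py .5208 .0825 .1575 -.24
```

```text
clock: 8.35
eef_pos: [0.5208, 0.0831, 0.3123]
tool_rot: [3.135, 0.002, 0.284]
force: [-4.1, -0.7, 8.6]
gripper_width: 0.0132
clk 8.35 grasp [0.5209 0.082  0.1573] yaw [3.1349e+00 2.0000e-03 2.8350e-01] F [-4.1 -0.7  8.6] M [-0.25  1.08  0.02] w 0.0132
shift [-0.001  0.004 -0.001] turn [0.014 0.    1.047] q7 -1.656
```

```bash
python3 -m handwheel '0 0.003 0.005 0.007 0 0.25 0; 0 0 0.005 0 0 0.25 0; 0 0 0.005 0 0 0.25 0; 0 0 0.005 0 0 0.2 0';python3 corr.py .5208 .0825 .1575 -.24
```

```text
clock: 8.75
eef_pos: [0.5209, 0.0826, 0.3122]
tool_rot: [3.136, 0.0, -0.212]
force: [-4.1, -0.9, 8.2]
gripper_width: 0.0129
clk 8.75 grasp [0.5207 0.0818 0.1572] yaw [ 3.1361e+00  3.0000e-04 -2.1180e-01] F [-4.1 -0.9  8.2] M [-0.33  1.03 -0.02] w 0.0129
shift [-0.001  0.001 -0.002] turn [0.011 0.    0.056] q7 -2.081
```

```bash
python3 -m handwheel '0 0 0.005 0 0 0.06 0; 0 0 -0.015 0 0 0 0; 0 0 -0.015 0 0 0 0; 0 0 -0.015 0 0 0 0';python3 corr.py .5208 .0825 .1575 -.24
```

```text
clock: 9.15
eef_pos: [0.5207, 0.0829, 0.3198]
tool_rot: [3.134, 0.0, -0.246]
force: [6.2, 0.7, -27.3]
gripper_width: 0.013
clk 9.15 grasp [0.5204 0.0818 0.1648] yaw [ 3.1344e+00  5.0000e-04 -2.4550e-01] F [  6.2   0.7 -27.3] M [ 0.26 -1.44 -0.06] w 0.013
shift [0.001 0.002 0.048] turn [ 0.014  0.001 -0.011] q7 -2.11
```

The seat resists an upward pull of 27 N at a depth of about 0.010–0.011, so the pin has caught. I'll relieve the pull, open the fingers and retreat.

```bash
python3 -m handwheel '0 0 0.008 0 0 0 0; 0 0 0 0 0 0 0.6; 0 0 0 0 0 0 0.6; 0 0 0 0 0 0 0.6; 0 0 0 0 0 0 0.6';python3 corr.py .5208 .0825 .1575 -.24; python3 -m handwheel '0 0 -0.1 0 0 0 0.6; 0 0 -0.3 0 0 0 0.6; 0 0 -0.3 0 0 0 0.6; 0 0 -0.3 0 0 0 0.6; 0 0 0 0 0 0 0.6'
python3 - <<'E'
from cell import bot
from h import *
from scipy.spatial.transform import Rotation as R
im=bot.get_image("scene");cv2.imwrite("pics/s4.png",im["pixels"][...,::-1])
s=bot.observe()
wi=bot.get_image("wrist");cv2.imwrite("pics/w4.png",wi["pixels"][...,::-1]);
T=np.eye(4);T[:3,:3]=R.from_euler("xyz",s["tool_rot"]).as_matrix();T[:3,3]=s["eef_pos"]
for n,w in(("wrist",cloud(wi,T@wi["mount"])),("scene",cloud(im))):
    near=(np.hypot(w[...,0]-.5215,w[...,1]-.082)<.05)
    p=w[near&(w[...,2]>.155)&(w[...,2]<.19)];hb=w[near&(w[...,2]<.14)&(w[...,2]>.11)]
    if len(p)<20: print(n,len(p));continue
    t=p[p[:,2]>np.percentile(p[:,2],40)];c=t[:,:2]-t[:,:2].mean(0);v=np.linalg.svd(c,full_matrices=False)[2][0]
    print(n,len(p),"bar top",np.percentile(p[:,2],[50,90]),"turn",(1.441-np.arctan2(v[1],v[0]))%np.pi,t.mean(0),"hatch",np.median(hb[:,2]))
E
```

```text
clock: 9.65
eef_pos: [0.522, 0.0833, 0.3192]
tool_rot: [3.136, -0.003, -0.245]
force: [-0.8, 0.7, 0.3]
gripper_width: 0.0511
clk 9.65 grasp [0.5222 0.0823 0.1642] yaw [ 3.136e+00 -2.700e-03 -2.451e-01] F [-0.8  0.7  0.3] M [-0.05  0.07  0.03] w 0.0511
shift [-0.007  0.007  0.044] turn [ 0.011 -0.005 -0.01 ] q7 -2.11
clock: 10.15
eef_pos: [0.5218, 0.0842, 0.4734]
tool_rot: [3.135, -0.0, -0.245]
force: [-0.1, -0.4, -0.7]
gripper_width: 0.0513
wrist 1468 bar top [0.16954567 0.17054818] turn 1.6880090386372395 [0.52204997 0.0808472  0.1700476 ] hatch 0.12524773015218285
scene 151 bar top [0.16870769 0.17178387] turn 1.6619238225400057 [0.52481933 0.08239986 0.17020924] hatch 0.12569248811681444
```

View pics/s4.png

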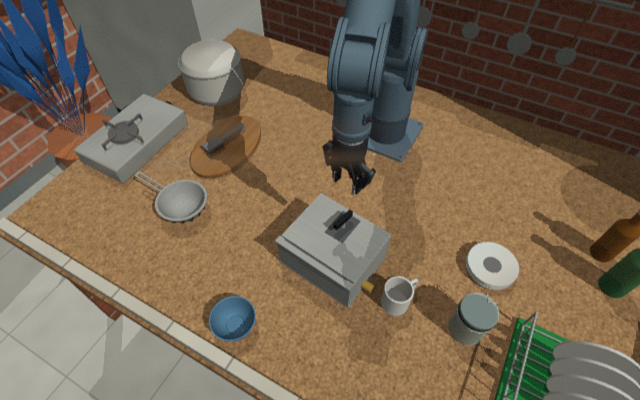

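View pics/w4.png

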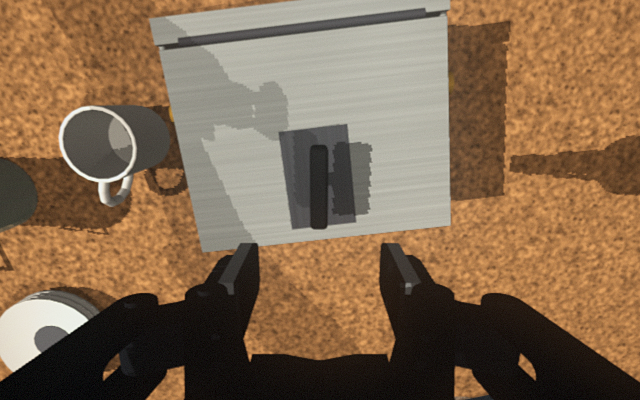

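The hatch is flat and shut. The bar now sits crosswise, at (343,219) in the scene view and (318,187) in the wrist view. Its top has dropped 10.7 mm, from 0.1807 to 0.1700, and its turn is about 1.68 rad. The arm is clear and nothing else has moved.

```bash
python3 -c "
from cell import bot
print(bot.job_done())"
```

```text
the job is handed in; nothing more can be done
None
```

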